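# Wedge a gel cassette tight in an electrophoresis tank

### The arm

A 6-joint arm with a two-finger parallel gripper is mounted at the origin on the work surface. World frame = base frame: x ahead of the robot, y to its left, z up, the work surface at z = 0. Lengths are in mm, angles in rad, forces in N, time in s.
With the tool pointing down it reaches from about 350 to 775 mm from the base axis. Payload 7.3 kg.
Tool frame: the origin (TCP) lies between the finger pads; the fingertips stand 22 mm ahead of it and the grasp point (between the pads) lies 3 mm ahead of it (nose_length is the distance from the TCP to the fingertips, in mm); z points along the fingers, y is the direction in which the jaws open and shut (so a half turn about z gives the same grasp; the last joint's range is limited). The gripper opens to 92 mm and grips with 3 to 60 N. Pads are 19 mm wide; open, the fingers measure 130 mm over their backs; the gripper's body (75 mm by 190 mm) begins 47 mm behind the grasp point.
Start: joints at [1.093, 0.342, 1.524, -0, 1.275, -0.146], TCP at [171.001, 496.388, 248.741] pointing down, gripper open.
Joint ranges: [-2.53, 2.53], [-0.77, 2.02], [0.04, 2.7], [-1, 4.14], [0.28, 2.66], [-3.11, 3.11]. Speed limits (rad/s): [2.57, 2.57, 3.14, 3.14, 3.14, 3.14].

### API

Orientations are given as [roll, pitch, yaw] about the fixed x, y, z axes, in that order (R = Rz(yaw) Ry(pitch) Rx(roll)).
In Python, from plant import get_obs, capture, close_job, nose_length gives the robot as it stands.
- The arm moves only by the tool step_arm, never from a script. Its argument "increments" is text: rows parted by semicolons, each of 7 numbers parted by spaces: the turn, a rotation vector about the tool's x, y, z in rad, then the shift along the tool's x, y, z in mm, then the opening, from -1 (shut) to 1 (fully open). A call has 1 to 20 rows; each row is the pose to reach, as a shift and turn from the pose commanded when the call began, along the tool's axes at that moment; what a row does not reach only later rows make up. A row lasts 1/8 s, in which the tool goes at most 62.5 mm and 10.7 degrees, less where a joint would pass 70% of its speed; a pose out of reach is approached as far as the arm can. A call with a gripper value outside its range is refused whole. The fingers move at their own pace and stop on an object; the grip force is fixed at half the most. Time passes only in rows, so rows that repeat a pose let the fingers close. It gives the time, the measured TCP pose, the force and the opening at its end, in the units of the state.
- get_obs(): the state, without advancing time (a new reading comes with each control period).
- capture(name): name is "side" or "top"; returns a dict with "frame" (384x512x3 uint8, red, green, blue), "K" (3x3 intrinsics, pixels), "distortion" ([k1, k2, p1, p2, k3] as OpenCV has them; the pictures are not rectified), "extrinsics" (4x4, takes a point from world to camera coordinates). Camera axes: x right, y down, z forward; pixel columns grow to the right and rows downward; lengths in mm; the calibration is good to about 2 mm. A picture is of the moment at which its call begins. There is no depth.
- close_job(): hands the job in, once; it reports no verdict.
The state is a dict: "time": time; "joint_positions": joint angles; "dq": joint speeds; "tau": joint torques, N m; "tool_pos": TCP position; "tcp_rot": TCP orientation; "contact_force": force on the tool from outside, world axes, zero at the start; "moment": the same for the moment, N m; "grip_width": finger opening in mm.
Only numpy, scipy, OpenCV 4.12 (cv2) and the standard library are available. Lean on these libraries where they do the work, as an engineer would, in place of code of your own. Each camera call takes 0.05 s, during which the arm holds its last target.

### The job

A glass gel cassette has been stood in the far side of the gel tank, but it has fallen back against the far wall. Hook a fingertip behind its top edge and gently draw it up against the gasket of the buffer core, then take the loose blue wedge from the drying rack and drive it, toe down and flat face to the glass, into the gap behind the cassette until it is jammed firmly and the gasket is squeezed all round, and let go. Do not hammer or force the glass, and do not knock over or push aside the bottle, tip box and tube rack.

Things in the scene. Friction and masses are not known exactly. Their poses are not given: they have to be found in the camera images.
- tank: Clear gel tank fixed to the bench, open at the top, 107 x 124 mm outside, 88 mm high. Origin on the bench. +x points from the buffer core to the far wall (away from the robot at yaw 0), y along the cassette's width, z up. Far wall: inner face at x = 41 mm, outer at 46; near wall's outer face at x = -61; side walls' inner faces at y = +-57; floor at z = 8; base plate 6 mm wider all round.
- tank_far_rim (a point): Middle of the top of the tank's far wall (tank x = 43.5 mm, z = 88 mm). On its inner face stand two white ribs, 14 mm wide, at tank y = +-28 mm, from z = 30 to 86 mm. Their faces slope so that the gap narrows downwards, with the same taper as the wedge (0.14): rib face at tank x = 29 mm at z = 35 mm and x = 36.1 mm at z = 86 mm.
- core_top (a point): Middle of the top of the white buffer core, 114 mm above the bench; electrode pins at its two ends reach 140 mm. The tank's near half (core, a cassette, a blue wedge whose grip reaches 170 mm) is already closed: leave it alone. The core stands up to 1.5 mm nearer or farther in tank x from run to run, so that the depth at which the loose wedge jams differs by some 20 mm.
- gasket_face (a point): Centre of the gasket's face, 60 mm above the bench, at tank x = 16 +- 1.5 mm when relaxed. The gasket is a black rubber frame 100 x 100 mm on the far side of the white buffer core; its face looks to the tank's +x, towards the loose cassette. Axes as the tank's.
- gasket (a joint): How far the gasket is squeezed towards the core: 0 relaxed, 0.004 m at most; a spring of about 3 N per mm. Sealed means above 0.001 m. A downward push of about 15 to 20 N on the wedge squeezes it enough, and friction then keeps the wedge there.
- cassette_top (a point): Middle of the top edge of the loose glass gel cassette, which stands on the tank floor, its top some 25 mm above the walls. At first it leans 8 degrees against the ribs. Pushed by its exposed top (over the far wall, 92 to 110 mm above the bench) towards tank -x with 2 to 5 N it swings up to the gasket and stays; this point is then 3.5 mm in front of the gasket's face.
- cassette: The loose gel cassette: two glass plates with grey spacers, 100 mm wide (y), 105 mm high (z), 7 mm thick (x), 0.18 kg. Origin at the centre of its underside, z up along the plates, x across its thickness towards the far wall.
- wedge_grip (a point): Centre of the grip of the loose blue wedge (0.13 kg). The grip is an upright tab 12 mm thick (wedge x), 44 mm wide (wedge y), reaching 22.5 mm above and below this point. At first the wedge stands upright, toe down, in the drying rack, this point about 130 mm above the bench. Axes as wedge.
- wedge_toe (a point): Middle of the rounded bottom edge (toe) of the loose wedge, 117.5 mm below the grip's centre; the grip's centre lies 6.5 mm farther along the wedge's +x than the toe.
- wedge: The loose wedge: 90 mm wide (y), body 95 mm high, 8 mm thick at the toe, 21.3 mm at the top. Its flat upright face looks to its -x (at x = -4 mm) and goes against the glass; the sloping face looks to +x and bears on the tank's ribs. Origin at the toe. Its yaw starts within 0.9 rad of the tank's: it need not be turned round.
- rack: White drying rack fixed to the bench, base 130 x 120 x 12 mm with 60 mm dowels; the wedge stands in its middle slot, a spare glass plate (top at 94 mm) stands 43 mm to one side and a comb (top at 90 mm) 47 mm to the other. Origin at the centre of the underside.
- bottle: Bystander: capped reagent bottle, 72 mm wide, 160 mm high, loose; origin at the centre of its underside.
- tipbox: Bystander: blue pipette tip box 85 x 125 x 75 mm, loose; origin at the centre of its underside.
- tuberack: Bystander: orange tube rack 75 x 125 x 48 mm, loose; origin at the centre of its underside.

How it is judged (in metres and radians):
On the way, in this order (a step that is already met when the one before it is completed fails the run):
1. the cassette's top edge is drawn up to the gasket (its middle within 8 mm of the gasket's face) (x of cassette_top in the frame of gasket_face below 0.008 m), for 0.2 s.
2. the wedge's toe has entered the gap between the cassette and the far wall (z of wedge_toe in the frame of tank below 0.084 m and x of wedge_toe in the frame of tank between 0.018 and 0.041 m and y of wedge_toe in the frame of tank between -0.03 and 0.03 m and x of wedge_toe in the frame of cassette above 0.004 m), for 0.1 s.
At the end, for the whole second after the job is handed in: Released and at rest: the wedge toe down between glass and far wall, toe under 75 mm above the bench, upright and square within 4.5 degrees, flat face to the glass; cassette flat on the gasket (2.3 degrees, top within 2.5 mm); gasket squeezed by more than 1 mm (value of joint gasket above 0.001 m and z of wedge_toe in the frame of tank below 0.075 m and x of wedge_toe in the frame of tank between 0.018 and 0.041 m and x of wedge_toe in the frame of cassette above 0.004 m and angle between the z axis of wedge and the z axis of tank, either way round below 0.08 rad and angle between the x axis of wedge and the x axis of tank, either way round below 0.08 rad and angle between the x axis of cassette and the x axis of tank, either way round below 0.04 rad and x of cassette_top in the frame of gasket_face below 0.006 m and linear speed of each of wedge, cassette below 0.01 m/s); the robot touches nothing.
It fails at once if the fingers press the glass cassette with more than 30 N (contact force between the fingers and cassette above 30 N).
It fails at once if the wedge is forced against the glass with more than 70 N (contact force between wedge and cassette above 70 N).
It fails at once if the bottle is pushed more than 25 mm or tipped (distance of bottle from where it was at the start of the episode above 0.025 m or angle between bottle's own z axis and vertical above 0.3 rad).
It fails at once if the tip box is pushed more than 25 mm or tipped (distance of tipbox from where it was at the start of the episode above 0.025 m or angle between tipbox's own z axis and vertical above 0.3 rad).
It fails at once if the tube rack is pushed more than 25 mm or tipped (distance of tuberack from where it was at the start of the episode above 0.025 m or angle between tuberack's own z axis and vertical above 0.3 rad).
It also fails if it takes over 72 s, if anything falls off the work surface, if the arm or the gripper's body presses on something with over 40 N, if the wrist force passes 120 N, or if a joint passes its speed limit or range.

## Working session

There is one attempt and no reset: what is moved stays moved. The work goes in short steps, Python scripts to look and compute and a tool call to move; the robot and the scene stay as the last step left them, time stands still between calls to the robot, and variables do not carry over. Pictures are saved under pics/ and viewed, and the job is handed in when it is done.

Besides the shell and the picture viewer there is one more tool, called as a command line: name --argument value ..., lists and objects as JSON in quotes. step_arm: Moves the arm, as the interface text tells. Its arguments: {"type":"object","properties":{"increments":{"type":"string"}},"required":["increments"]}

```bash
mkdir -p pics; ls; python3 - <<'E'
from plant import get_obs, capture, nose_length
import cv2, numpy as np
print(get_obs())
print(nose_length)
np.set_printoptions(suppress=True,precision=3)
for n in("side","top"):
    c=capture(n); cv2.imwrite(f"pics/{n}0.png",c["frame"][:,:,::-1]); print(n,c["K"],c["distortion"],c["extrinsics"])
    np.savez(f"{n}0.npz",**{k:np.array(v) for k,v in c.items()})
E
```

```text
pics
{'time': 0.0, 'joint_positions': array([ 1.09300222e+00,  3.42733011e-01,  1.52502362e+00, -2.75417366e-06,
        1.27538435e+00, -1.46004047e-01]), 'dq': array([-1.80758584e-03,  1.70251537e-04,  1.15965611e-03, -3.35788445e-04,
        4.34738436e-05,  5.63112140e-04]), 'tau': array([ 1.05975065e-03, -4.31243026e+01, -2.44222713e+01,  7.18846754e-02,
        5.59513725e-02, -1.32595487e-04]), 'tool_pos': array([170.81995403, 496.03882841, 248.03728842]), 'tcp_rot': array([-3.14006042e+00, -2.22654081e-04,  2.80980323e+00]), 'contact_force': array([-0.33978229, -0.34298273, -0.47735377]), 'moment': array([-0.01643381, -0.02801735,  0.05197115]), 'grip_width': 91.6603252308382}
22.0
side [[443.686   0.    252.31 ]
 [  0.    443.686 195.718]
 [  0.      0.      1.   ]] [-0.031  0.     0.     0.     0.   ] [[ -0.954  -0.299   0.024 565.534]
 [ -0.209   0.604  -0.769 208.893]
 [  0.216  -0.739  -0.639 968.858]
 [  0.      0.      0.      1.   ]]
top [[408.222   0.    253.196]
 [  0.    408.222 188.971]
 [  0.      0.      1.   ]] [0.052 0.    0.    0.    0.   ] [[ -0.015  -1.      0.02    0.93 ]
 [ -0.985   0.011  -0.17  626.448]
 [  0.17   -0.022  -0.985 870.23 ]
 [  0.      0.      0.      1.   ]]
```

View pics/side0.png

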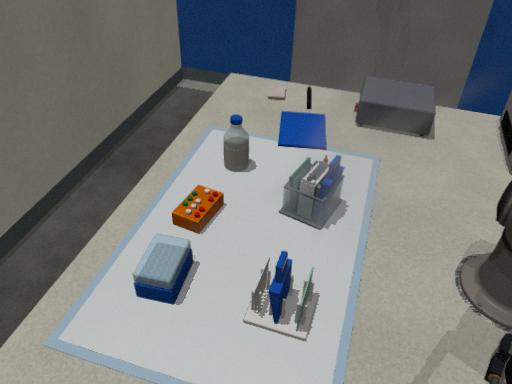

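View pics/top0.png

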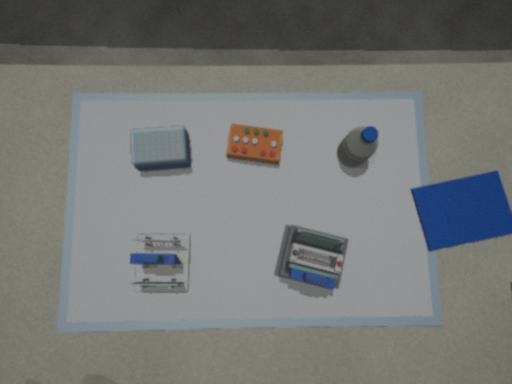

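```bash
cat > h.py <<'E'
import numpy as np, cv2
from plant import get_obs, capture, nose_length
np.set_printoptions(suppress=True,precision=3)
def load(f): 
    d=np.load(f); return {k:d[k] for k in d.files}
def grab(name,tag):
    c=capture(name); c={k:np.array(v) for k,v in c.items()}; np.savez(f"{tag}.npz",**c); return c
def ray(c,uv):
    p=cv2.undistortPoints(np.array(uv,float).reshape(-1,1,2),c["K"],c["distortion"]).reshape(-1,2)
    E=c["extrinsics"]; R=E[:3,:3]; o=-R.T@E[:3,3]
    d=np.c_[p,np.ones(len(p))]@R
    return o,d
def onz(c,uv,z):
    o,d=ray(c,uv); z=np.broadcast_to(z,(len(d),)); t=(z-o[2])/d[:,2]; return o+t[:,None]*d
def proj(c,P):
    E=c["extrinsics"]; r,_=cv2.Rodrigues(E[:3,:3]); return cv2.projectPoints(np.array(P,float).reshape(-1,1,3),r,E[:3,3],c["K"],c["distortion"])[0].reshape(-1,2)
def tri(c1,u1,c2,u2):
    o1,d1=ray(c1,[u1]);o2,d2=ray(c2,[u2]);d1=d1[0];d2=d2[0]
    A=np.c_[d1,-d2];s=np.linalg.lstsq(A,o2-o1,rcond=None)[0]
    a=o1+s[0]*d1;b=o2+s[1]*d2
    return (a+b)/2,np.linalg.norm(a-b)
def crop(c,box,s,out):
    x0,y0,x1,y1=box; im=c["frame"][y0:y1,x0:x1,::-1]
    im=cv2.resize(im,None,fx=s,fy=s,interpolation=cv2.INTER_CUBIC)
    for x in range((x0+9)//10*10,x1,10):
        cv2.line(im,(int((x-x0+.5)*s),0),(int((x-x0+.5)*s),6 if x%50 else 14),(0,0,255),1); cv2.putText(im,str(x),(int((x-x0)*s)-8,24),0,.33,(0,0,255),1)
    for y in range((y0+9)//10*10,y1,10):
        cv2.line(im,(0,int((y-y0+.5)*s)),(6,int((y-y0+.5)*s)),(0,0,255),1); cv2.putText(im,str(y),(8,int((y-y0+.5)*s)+4),0,.33,(0,0,255),1)
    cv2.imwrite(out,im)
E
python3 - <<'E'
from h import *
t=load("top0.npz");s=load("side0.npz")
crop(t,(270,215,360,295),7,"pics/t_tank.png")
crop(t,(120,220,200,300),7,"pics/t_rack.png")
crop(s,(270,145,355,230),7,"pics/s_tank.png")
crop(s,(235,245,325,340),6,"pics/s_rack.png")
E
```

```text
(no output)
```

View pics/t_tank.png

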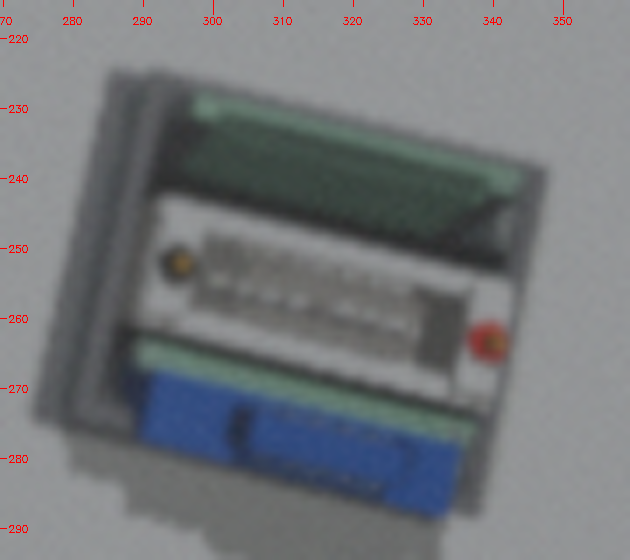

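View pics/s_tank.png

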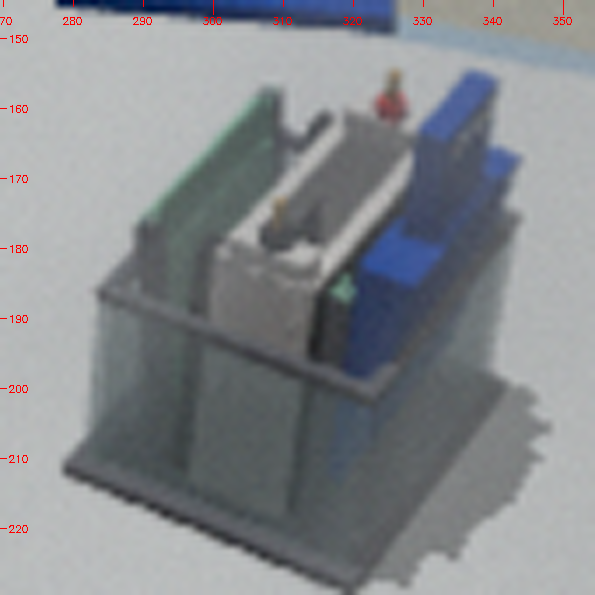

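View pics/t_rack.png

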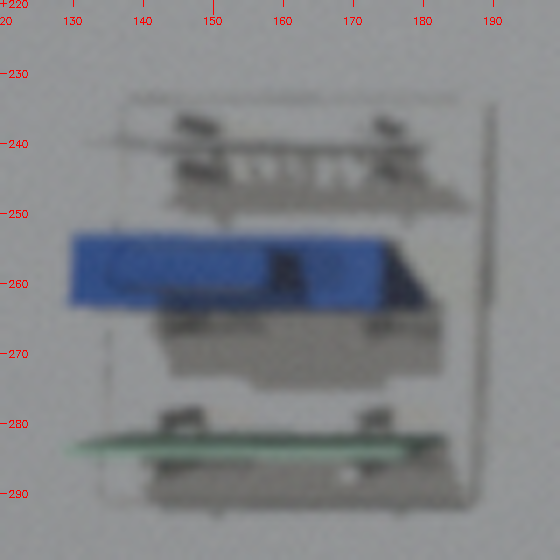

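View pics/s_rack.png

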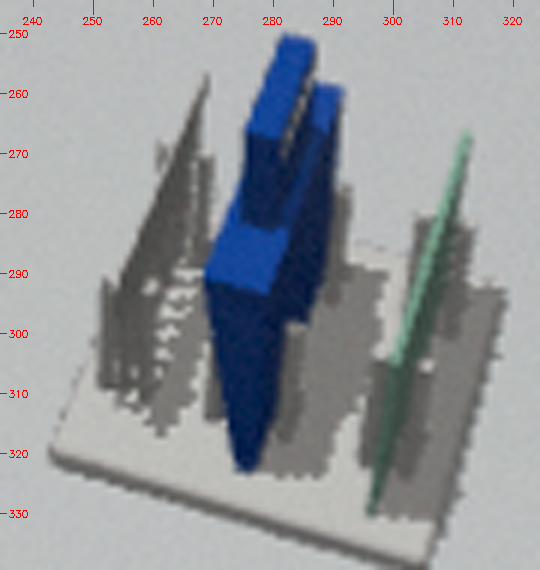

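```bash
cat >> h.py <<'E'
def rigid(M,W):
    # 2D rigid fit M->W : yaw, t
    M=np.array(M,float)[:,:2];W=np.array(W,float)[:,:2];mm=M.mean(0);mw=W.mean(0)
    A=M-mm;B=W-mw
    yaw=np.arctan2((A[:,0]*B[:,1]-A[:,1]*B[:,0]).sum(),(A*B).sum())
    R=np.array([[np.cos(yaw),-np.sin(yaw)],[np.sin(yaw),np.cos(yaw)]]);t=mw-R@mm
    return yaw,t,W-(M@R.T+t)
E
python3 - <<'E'
from h import *
t=load("top0.npz");s=load("side0.npz")
print("cams",ray(t,[(0,0)])[0],ray(s,[(0,0)])[0])
# top: rim outer corners
M=[(46,-62),(-61,-62)];uv=[(347.3,238.5),(338,288)]
W=onz(t,uv,88); 
M2=[(46,62),(-61,62),(-61,-62)];uv2=[(283.8,186),(323.2,201.3),(344,175.5)]
W2=onz(s,uv2,88)
print("top",W,rigid(M,W)); print("side",W2,rigid(M2,W2))
M3=[(52,62+6),(-67,68),(-67,-68)];uv3=[(278.7,211.5),(319.7,229),(342,199)]
for z in(0,6):
    W3=onz(s,uv3,z);print("sidebase",z,rigid(M3,W3))
# core pins etc.
for yaw,tt in [rigid(M,W)[:2],rigid(M2,W2)[:2]]:
    R=np.array([[np.cos(yaw),-np.sin(yaw)],[np.sin(yaw),np.cos(yaw)]])
    P=[(46,62,88),(-61,62,88),(-61,-62,88),(46,-62,88),(41,57,88),(52,68,6),(-67,68,6),(-67,-68,6)]
    P=np.array([np.r_[R@p[:2]+tt,p[2]] for p in np.array(P,float)])
    print(proj(t,P).round(1).tolist());print(proj(s,P).round(1).tolist())
E
```

```text
cams [469.136  13.53  964.089] [373.578 758.852 765.985]
top [[ 510.907 -205.824   88.   ]
 [ 408.641 -180.433   88.   ]] (np.float64(-0.24335543851911204), array([ 481.992, -134.762]), array([[-0.791,  0.196],
       [ 0.791, -0.196]]))
side [[ 540.903  -86.619   88.   ]
 [ 437.759  -60.647   88.   ]
 [ 405.617 -179.274   88.   ]] (np.float64(-0.2576459315480187), array([ 480.657, -135.286]), array([[-0.034,  0.435],
       [ 0.29 , -0.857],
       [-0.256,  0.423]]))
sidebase 0 (np.float64(-0.24921805688911652), array([ 481.934, -141.983]), array([[-0.317,  0.495],
       [ 1.159,  1.385],
       [-0.841, -1.88 ]]))
sidebase 6 (np.float64(-0.24921805688911675), array([ 481.248, -135.152]), array([[-1.005,  0.301],
       [ 1.363,  0.953],
       [-0.358, -1.254]]))
[[290.7, 224.8], [280.0, 274.4], [337.9, 288.4], [347.4, 238.1], [292.4, 227.6], [284.8, 224.6], [273.8, 275.2], [331.9, 289.2]]
[[283.4, 186.2], [323.2, 201.5], [343.2, 175.1], [305.6, 161.8], [286.2, 185.8], [278.1, 211.5], [320.2, 228.9], [341.4, 199.2]]
[[291.3, 225.1], [279.9, 274.6], [337.7, 289.4], [347.9, 239.2], [293.1, 227.9], [285.5, 224.9], [273.8, 275.2], [331.7, 290.1]]
[[283.8, 185.9], [323.3, 201.5], [343.9, 175.4], [306.5, 161.8], [286.6, 185.6], [278.5, 211.2], [320.3, 228.9], [342.1, 199.5]]
```

```bash
python3 - <<'E'
from h import *
t=load("top0.npz");s=load("side0.npz")
# finer crops
crop(t,(125,245,185,270),13,"pics/t_w.png")
crop(s,(262,245,297,300),11,"pics/s_w.png")
E
```

```text
(no output)
```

View pics/t_w.png

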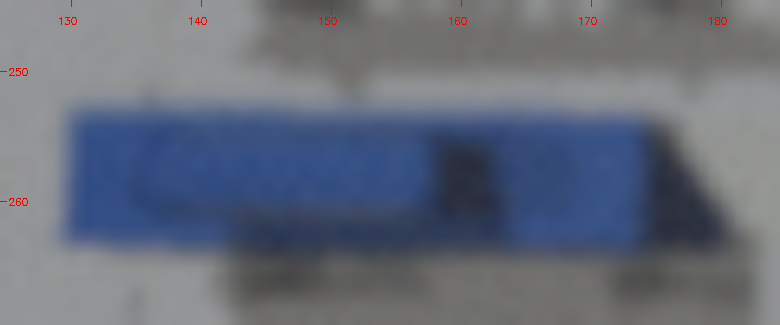

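View pics/s_w.png

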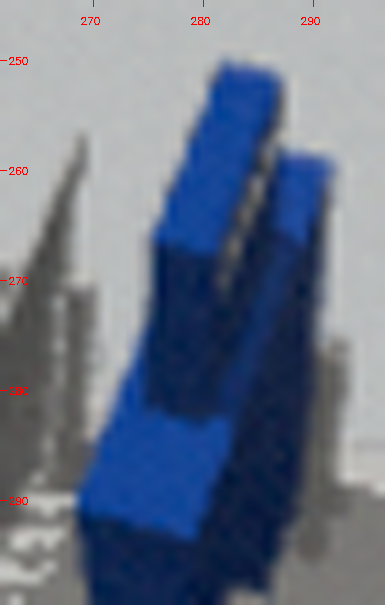

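```bash
python3 - <<'E'
from h import *
t=load("top0.npz");s=load("side0.npz")
M=[(17.3,45),(17.3,-45),(-4,-45),(-4,45)]
uv=[(130.1,252.9),(174.6,253.6),(174.4,263.5),(129.9,263.2)]
W=onz(t,uv,107.5);y,tt,r=rigid(M,W);print("top",y,tt,r.tolist())
Ms=[(17.3,45),(-4,45)];uvs=[(268.8,290.6),(279.5,293.7)]
W=onz(s,uvs,107.5);print("side body",rigid(Ms,W))
Mt=[(12.5,-22),(.5,-22),(.5,22),(12.5,22)]
uvt=[(281.8,250.3),(287,251.6),(281.6,267.3),(275.7,266.1)]
for z in(152.5,):
    W=onz(s,uvt,z);print("side tab",z,rigid(Mt,W))
uvtt=[(157.8,255.2),(157.8,261),(134.5,261),(135,254.8)]
W=onz(t,uvtt,152.5);print("top tab",rigid(Mt,W))
# rack base: 130 x 120 z=12? corners
M=[(60,-65),(-60,-65)]
print(onz(t,[(189.6,234),(187.5,291.5)],12),onz(s,[(243,320),(305.5,339)],12))
for yy,tt in[(y,tt)]:
    R=np.array([[np.cos(yy),-np.sin(yy)],[np.sin(yy),np.cos(yy)]])
    P=np.array([np.r_[R@p[:2]+tt,p[2]] for p in np.array([(0,45,12.5),(0,-45,12.5),(6.5,0,152.5),(17.3,45,107.5),(-4,45,107.5),(-4,-45,107.5)],float)])
    print(proj(t,P),proj(s,P))
# bystanders
print("bottle",onz(t,[(369,134)],160),"tube",onz(t,[(255,144)],48),"tip",onz(t,[(160,145)],75))
E
```

```text
top -0.027775693244298995 [468.601 203.221] [[-0.1875452410941989, 0.6679501059491031], [-0.749065902836719, 0.16230735274936592], [0.5507195607236213, -0.4506346135180195], [0.3858915832074672, -0.3796228451805632]]
side body (np.float64(-0.029834200785663356), array([466.841, 205.184]), array([[-0.312,  0.009],
       [ 0.312, -0.009]]))
side tab 152.5 (np.float64(-0.004906564135328143), array([468.663, 205.863]), array([[-0.958,  1.313],
       [ 0.882,  1.354],
       [ 0.566, -1.686],
       [-0.491, -0.98 ]]))
top tab (np.float64(-0.026246708423521), array([469.191, 204.832]), array([[-0.486,  0.197],
       [ 0.421, -0.439],
       [ 0.126,  0.209],
       [-0.06 ,  0.033]]))
[[529.632 140.514  12.   ]
 [400.979 143.318  12.   ]] [[530.221 262.57   12.   ]
 [402.344 265.619  12.   ]]
[[141.474 261.204]
 [181.364 261.572]
 [147.129 258.287]
 [130.435 252.801]
 [129.703 263.397]
 [174.172 263.778]] [[274.132 322.15 ]
 [286.379 288.23 ]
 [281.985 257.626]
 [268.058 289.538]
 [279.061 292.701]
 [291.799 258.527]]
bottle [[ 719.712 -243.643  160.   ]] tube [[733.276 -12.966  48.   ]] tip [[724.761 200.217  75.   ]]
```

```bash
cat >> h.py <<'E'
TY=-0.25; TT=np.array([481.4,-135.1])
def rz(a): return np.array([[np.cos(a),-np.sin(a)],[np.sin(a),np.cos(a)]])
def tank2w(x,y): return rz(TY)@np.array([x,y],float)+TT
def w2tank(p): return rz(TY).T@(np.array(p,float)[:2]-TT)
def inc(cmd,cyaw,target,tyaw):
    # tool pointing down: x_t=(c,s,0), y_t=(s,-c,0), z_t=(0,0,-1)
    d=np.array(target,float)-np.array(cmd,float);c,s=np.cos(cyaw),np.sin(cyaw)
    return dict(rotz=round(-(tyaw-cyaw),4),shift=np.round([d[0]*c+d[1]*s,d[0]*s-d[1]*c,-d[2]],1))
E
python3 - <<'E'
from h import *
p=tank2w(64,0);print(p,inc([171,496.4,248.7],2.81,[*p,230],2.8916))
t=load("top0.npz");s=load("side0.npz")
# cassette top ends by triangulation
a=(308.3,158.0)
for x,z in[(36,112),(19.5,113)]:
    P=[[*tank2w(x,y),z] for y in(-50,0,50)];print(x,proj(t,P).round(1).tolist(),proj(s,P).round(1).tolist())
E
```

```text
[ 543.41  -150.934] {'rotz': -0.0816, 'shift': array([-562.9, -490.8,   18.7])}
36 [[343.9, 241.4], [320.3, 235.6], [296.9, 229.9]] [[308.4, 157.6], [299.6, 167.1], [290.2, 177.2]]
19.5 [[342.5, 249.2], [318.8, 243.4], [295.2, 237.7]] [[314.2, 159.4], [305.5, 168.9], [296.3, 179.1]]
```

step_arm --increments "0 0 -0.006 -40 -35 1 -0.3; 0 0 -0.012 -80 -70 3 -0.3; 0 0 -0.018 -120 -105 4 -0.3; 0 0 -0.024 -160 -140 5 -0.3; 0 0 -0.03 -200 -175 7 -0.3; 0 0 -0.036 -240 -210 8 -0.3; 0 0 -0.042 -280 -245 9 -0.3; 0 0 -0.048 -320 -280 11 -0.3; 0 0 -0.054 -360 -314 12 -0.3; 0 0 -0.06 -400 -349 13 -0.3; 0 0 -0.065 -440 -384 15 -0.3; 0 0 -0.07 -480 -419 16 -0.3; 0 0 -0.076 -520 -453 17 -0.3; 0 0 -0.0816 -550 -480 18.7 -0.3; 0 0 -0.0816 -562.9 -490.8 18.7 -0.3; 0 0 -0.0816 -562.9 -490.8 18.7 -0.3; 0 0 -0.0816 -562.9 -490.8 18.7 -0.3"

```text
time: 2.22
tool_pos: [542.8, -149.7, 230.0]
tcp_rot: [3.141, -0.001, 2.892]
contact_force: [0.4, -0.0, 0.1]
grip_width: 32.0
```

```bash
python3 - <<'E'
from h import *
o=get_obs();print(o["time"],o["tool_pos"],o["tcp_rot"],o["contact_force"],o["grip_width"],o["joint_positions"])
print(w2tank(o["tool_pos"]))
t=grab("top","t1");s=grab("side","s1")
crop(t,(240,180,370,300),5,"pics/t1.png");crop(s,(240,90,370,230),4,"pics/s1.png")
E
```

```text
2.225 [ 542.751 -149.661  230.02 ] [ 3.141 -0.001  2.892] [ 0.398 -0.019  0.129] 31.989649444738934 [-0.405  0.427  1.447  0.     1.269 -1.727]
[63.046  1.07 ]
```

View pics/s1.png

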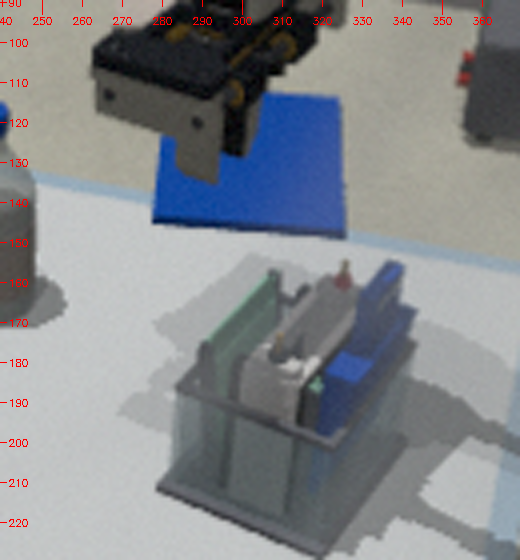

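View pics/t1.png

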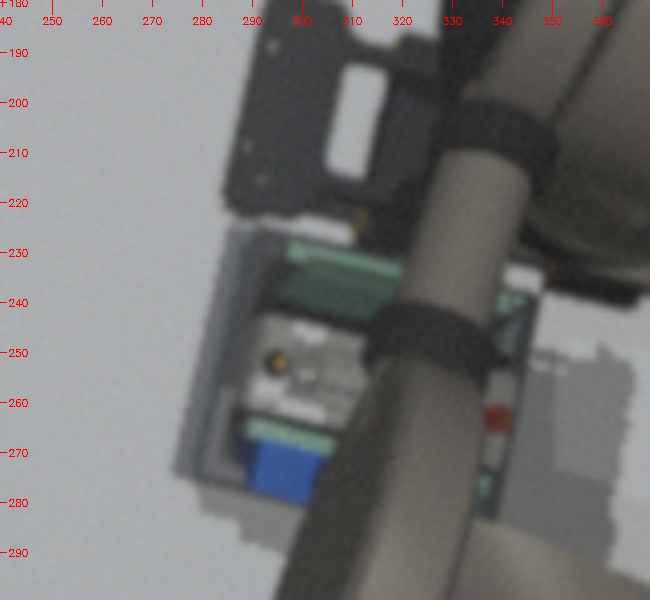

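```bash
python3 - <<'E'
from h import *
s=load("s1.npz")
p=np.array([542.75,-149.66]);y=np.array([np.sin(2.892),-np.cos(2.892)]);x=np.array([np.cos(2.892),np.sin(2.892)])
for a in(9.5,-9.5):
  for b in(16,35): print(a,b,proj(s,[[*(p+a*x+b*y),208]]))
E
```

```text
9.5 16 [[293.38  135.383]]
9.5 35 [[289.612 138.979]]
-9.5 16 [[286.317 133.006]]
-9.5 35 [[282.489 136.548]]
```

step_arm --increments "0 0 0 0 1 30 -0.3; 0 0 0 0 1 60 -0.3; 0 0 0 0 1 90 -0.3; 0 0 0 0 1 105 -0.3; 0 0 0 0 1 110 -0.3; 0 0 0 0 1 110 -0.3"

```text
time: 3.08
tool_pos: [543.9, -150.0, 120.7]
tcp_rot: [-3.142, 0.001, 2.892]
contact_force: [-0.2, -0.4, 0.0]
grip_width: 32.3
```

```bash
python3 - <<'E'
from h import *
o=get_obs();print(o["time"],o["tool_pos"],o["tcp_rot"],o["contact_force"],o["grip_width"],w2tank(o["tool_pos"]))
t=grab("top","t1");s=grab("side","s1")
crop(s,(250,110,350,230),5,"pics/s2.png")
E
```

```text
3.075 [ 543.936 -149.983  120.657] [-3.142  0.001  2.892] [-0.182 -0.432  0.036] 32.28553679169545 [64.274  1.052]
```

View pics/s2.png

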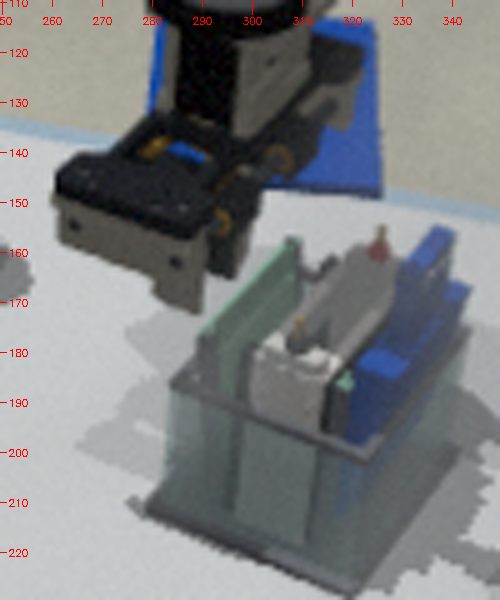

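step_arm --increments "0 0 0 3 0 0 -0.3; 0 0 0 6 0 0 -0.3; 0 0 0 8 0 0 -0.3; 0 0 0 10 0 0 -0.3; 0 0 0 11 0 0 -0.3; 0 0 0 12 0 0 -0.3"

```text
time: 3.92
tool_pos: [531.9, -147.1, 120.0]
tcp_rot: [3.142, 0.0, 2.891]
contact_force: [-1.3, 0.4, -1.0]
grip_width: 32.1
```

step_arm --increments "0 0 0 1 0 0 -0.3; 0 0 0 2 0 0 -0.3; 0 0 0 3 0 0 -0.3; 0 0 0 4 0 0 -0.3; 0 0 0 5 0 0 -0.3; 0 0 0 6 0 0 -0.3"

```text
time: 4.68
tool_pos: [526.1, -145.5, 120.0]
tcp_rot: [3.142, 0.0, 2.891]
contact_force: [-0.1, 0.9, 1.1]
grip_width: 32.2
```

step_arm --increments "0 0 0 1 0 0 -0.3; 0 0 0 2 0 0 -0.3; 0 0 0 3 0 0 -0.3; 0 0 0 4 0 0 -0.3; 0 0 0 5 0 0 -0.3"

```text
time: 5.3
tool_pos: [521.3, -144.3, 120.0]
tcp_rot: [3.141, 0.0, 2.891]
contact_force: [0.4, -0.5, -0.2]
grip_width: 31.9
```

```bash
python3 - <<'E'
from h import *
o=get_obs();print(o["time"],o["tool_pos"],o["tcp_rot"],o["contact_force"],rz(TY).T@o["contact_force"][:2],w2tank(o["tool_pos"]))
s=grab("side","s1")
crop(s,(250,110,350,230),5,"pics/s3.png")
E
```

```text
5.3 [ 521.25  -144.323  120.003] [3.141 0.    2.891] [ 0.434 -0.54  -0.18 ] [ 0.554 -0.416] [40.893  0.923]
```

View pics/s3.png

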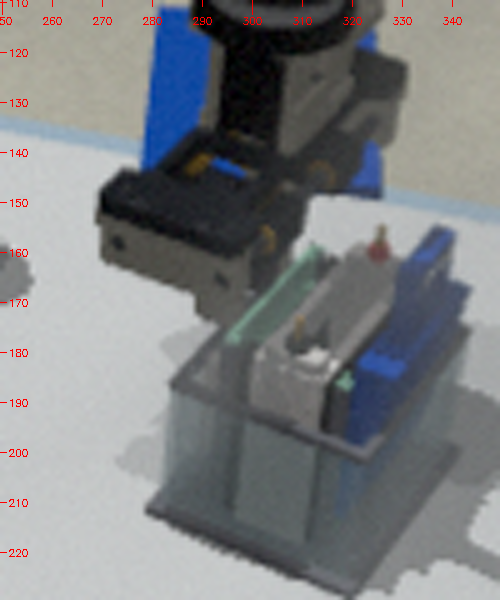

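step_arm --increments "0 0 0 1 0 0 -0.3; 0 0 0 2 0 0 -0.3; 0 0 0 3 0 0 -0.3; 0 0 0 4 0 0 -0.3"

```text
time: 5.85
tool_pos: [517.4, -143.3, 120.0]
tcp_rot: [3.142, 0.0, 2.891]
contact_force: [0.5, 0.2, 0.3]
grip_width: 32.3
```

step_arm --increments "0 0 0 1 0 0 -0.3; 0 0 0 2 0 0 -0.3; 0 0 0 2 0 0 -0.3"

```text
time: 6.22
tool_pos: [515.7, -142.9, 120.1]
tcp_rot: [3.142, 0.001, 2.891]
contact_force: [2.5, -0.9, -0.9]
grip_width: 32.1
```

```bash
python3 - <<'E'
from h import *
o=get_obs();print(o["time"],o["tool_pos"],o["tcp_rot"],o["contact_force"],rz(TY).T@o["contact_force"][:2],w2tank(o["tool_pos"]))
s=grab("side","s1")
crop(s,(270,140,350,230),6,"pics/s4.png")
E
```

```text
6.225 [ 515.723 -142.917  120.087] [3.142 0.001 2.891] [ 2.483 -0.88  -0.867] [ 2.624 -0.239] [35.19   0.918]
```

View pics/s4.png

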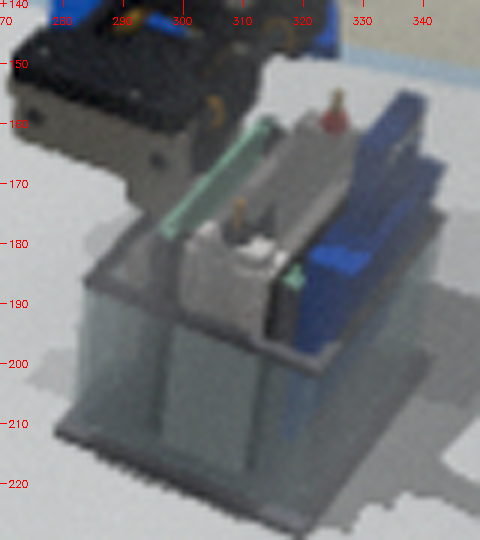

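step_arm --increments "0 0 0 0.5 0 0 -0.3; 0 0 0 1 0 0 -0.3; 0 0 0 1 0 0 -0.3"

```text
time: 6.65
tool_pos: [514.9, -142.7, 120.1]
tcp_rot: [3.142, 0.001, 2.891]
contact_force: [3.7, -0.6, -1.1]
grip_width: 32.5
```

```bash
python3 - <<'E'
from h import *
o=get_obs();print(o["time"],o["tool_pos"],o["tcp_rot"],o["contact_force"],rz(TY).T@o["contact_force"][:2],w2tank(o["tool_pos"]))
E
```

```text
6.65 [ 514.898 -142.736  120.099] [3.142 0.001 2.891] [ 3.702 -0.566 -1.1  ] [3.726 0.368] [34.346  0.889]
```

step_arm --increments "0 0 0 0.5 0 0 -0.3; 0 0 0 1 0 0 -0.3; 0 0 0 1 0 0 -0.3"

```text
time: 7.02
tool_pos: [514.1, -142.5, 120.1]
tcp_rot: [3.142, 0.001, 2.891]
contact_force: [5.6, -1.4, -2.4]
grip_width: 32.3
```

step_arm --increments "0 0 0 0 0 0 -0.3; 0 0 0 -1 0 0 -0.3; 0 0 0 -3 0 0 -0.3; 0 0 0 -8 0 0 -0.3; 0 0 0 -15 0 0 -0.3; 0 0 0 -25 0 0 -0.3; 0 0 0 -32 0 -5 -0.3; 0 0 0 -35 0 -30 -0.3; 0 0 0 -35 0 -70 -0.3; 0 0 0 -35 0 -120 -0.3; 0 0 0 -35 0 -120 -0.3"

```text
time: 8.4
tool_pos: [549.5, -151.8, 244.7]
tcp_rot: [-3.14, 0.009, 2.892]
contact_force: [-0.2, 0.2, -0.5]
grip_width: 32.2
```

```bash
python3 - <<'E'
from h import *
o=get_obs();print(o["time"],o["tool_pos"],o["tcp_rot"],o["contact_force"],rz(TY).T@o["contact_force"][:2],w2tank(o["tool_pos"]))
s=grab("side","s5");t=grab("top","t5")
crop(s,(270,140,350,230),6,"pics/s5.png")
E
```

```text
8.4 [ 549.528 -151.805  244.706] [-3.14   0.009  2.892] [-0.217  0.23  -0.498] [-0.267  0.169] [70.142  0.669]
```

View pics/s5.png

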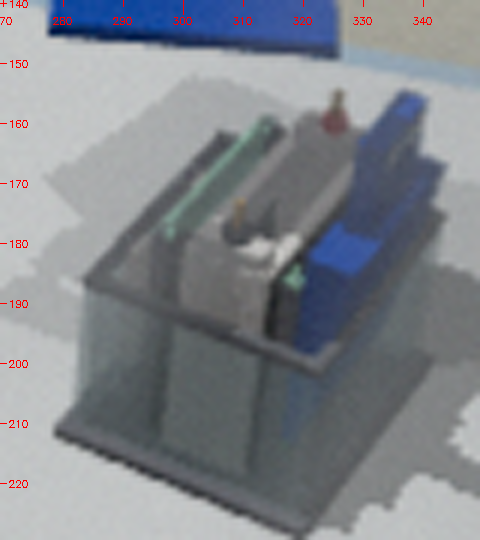

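```bash
python3 - <<'E'
from h import *
print(inc([547.5,-150.9,240],2.8916,[474.9,204.3,200],1.546))
E
```

```text
{'rotz': 1.3456, 'shift': array([158.2, 326.2,  40. ])}
```

step_arm --increments "0 0 0.05 8 16 0 0.1; 0 0 0.16 20 40 0 0.1; 0 0 0.28 34 70 0 0.1; 0 0 0.40 48 98 0 0.1; 0 0 0.52 62 127 0 0.1; 0 0 0.64 76 156 0 0.1; 0 0 0.76 90 185 0 0.1; 0 0 0.88 104 214 5 0.1; 0 0 1.0 118 243 10 0.1; 0 0 1.12 132 272 20 0.1; 0 0 1.22 145 298 28 0.1; 0 0 1.3 153 315 35 0.1; 0 0 1.3456 158.2 326.2 40 0.1; 0 0 1.3456 158.2 326.2 40 0.1; 0 0 1.3456 158.2 326.2 40 0.1"

```text
time: 10.38
tool_pos: [474.8, 203.7, 199.5]
tcp_rot: [-3.14, 0.001, 1.547]
contact_force: [-0.2, -0.3, 0.3]
grip_width: 50.6
```

```bash
python3 - <<'E'
from h import *
o=get_obs();print(o["time"],o["tool_pos"],o["tcp_rot"],o["contact_force"],o["joint_positions"])
s=grab("side","s6");t=grab("top","t6")
crop(s,(225,180,345,340),4,"pics/s6.png");crop(t,(270,215,360,295),7,"pics/t6.png")
E
```

```text
10.375 [474.792 203.728 199.481] [-3.14   0.001  1.547] [-0.204 -0.32   0.317] [ 0.257  0.373  1.622 -0.     1.148  0.281]
```

View pics/s6.png

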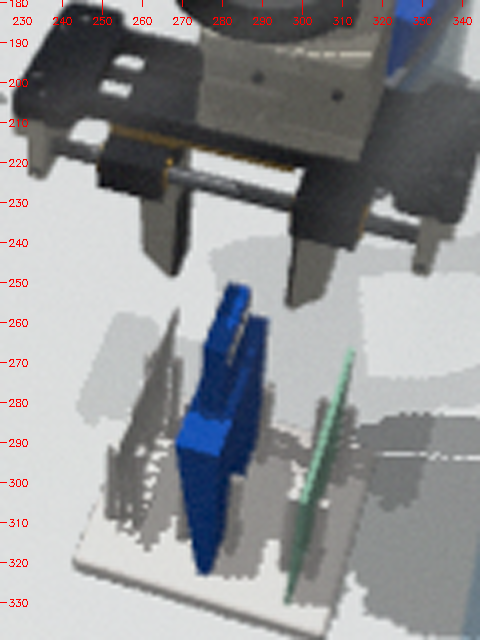

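View pics/t6.png

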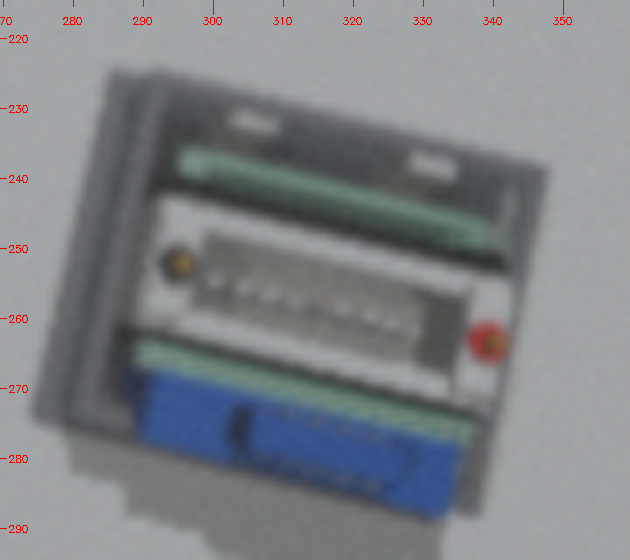

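step_arm --increments "0 0 0 0 0 20 0.1; 0 0 0 0 0 40 0.1; 0 0 0 0 0 55 0.1; 0 0 0 0 0 63 0.1; 0 0 0 0 0 63 0.1"

```text
time: 11.1
tool_pos: [474.9, 204.1, 136.8]
tcp_rot: [-3.141, 0.0, 1.546]
contact_force: [-0.2, 1.0, -0.9]
grip_width: 50.2
```

```bash
python3 - <<'E'
from h import *
s=grab("side","s7")
crop(s,(235,190,330,340),4,"pics/s7.png")
E
```

```text
(no output)
```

View pics/s7.png

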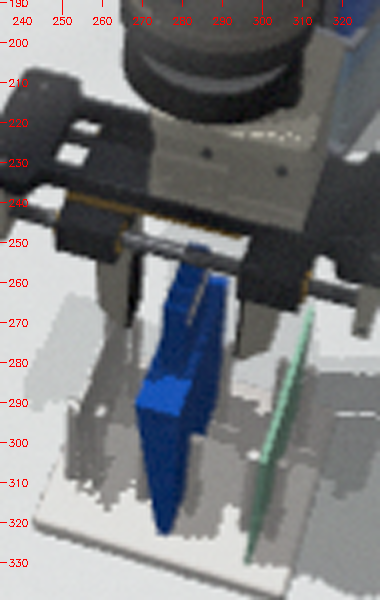

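Fingers straddle the tab, which is centred; closing.

step_arm --increments "0 0 0 0 0 0 -0.3; 0 0 0 0 0 0 -0.5; 0 0 0 0 0 0 -0.65; 0 0 0 0 0 0 -1; 0 0 0 0 0 0 -1; 0 0 0 0 0 0 -1; 0 0 0 0 0 0 -1"

```text
time: 12.02
tool_pos: [474.9, 204.2, 137.2]
tcp_rot: [3.141, -0.0, 1.546]
contact_force: [-1.0, 0.1, 2.4]
grip_width: 12.3
```

step_arm --increments "0 0 0 0 0 -2 -1; 0 0 0 0 0 -6 -1; 0 0 0 0 0 -12 -1; 0 0 0 0 0 -20 -1; 0 0 0 0 0 -20 -1"

```text
time: 12.65
tool_pos: [475.4, 204.3, 157.9]
tcp_rot: [3.14, -0.001, 1.546]
contact_force: [0.2, -0.2, -1.3]
grip_width: 12.0
```

```bash
python3 - <<'E'
from h import *
o=get_obs();print(o)
s=grab("side","s8")
crop(s,(235,170,330,340),4,"pics/s8.png")
E
```

```text
{'time': 12.65, 'joint_positions': array([0.258, 0.42 , 1.677, 0.   , 1.042, 0.283]), 'dq': array([-0.001,  0.011,  0.016, -0.002, -0.01 , -0.001]), 'tau': array([  0.018, -44.958, -21.882,   0.079,   0.13 ,  -0.   ]), 'tool_pos': array([475.43 , 204.322, 157.898]), 'tcp_rot': array([ 3.14 , -0.001,  1.546]), 'contact_force': array([ 0.213, -0.162, -1.318]), 'moment': array([-0.108,  0.115, -0.039]), 'grip_width': 11.97039131966809}
```

View pics/s8.png

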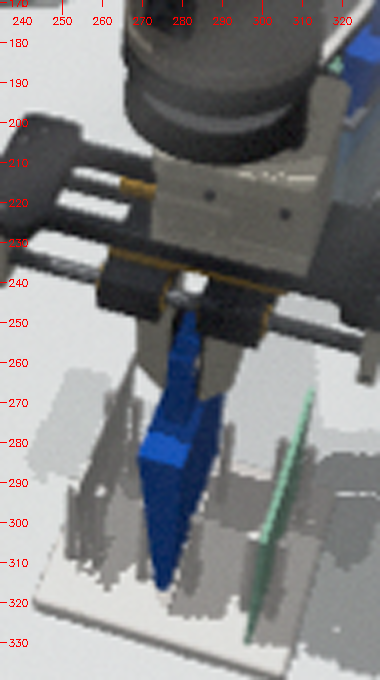

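```bash
python3 - <<'E'
from h import *
p=tank2w(35.9,0);print(p,inc([474.9,204.3,307],1.546,[*p,307],1.3208))
E
```

```text
[ 516.184 -143.982] {'rotz': 0.2252, 'shift': array([-347.2,   49.9,   -0. ])}
```

step_arm --increments "0 0 0 0 0 -5 -1; 0 0 0 0 0 -15 -1; 0 0 0 0 0 -30 -1; 0 0 0 0 0 -50 -1; 0 0 0 0 0 -75 -1; 0 0 0 0 0 -100 -1; 0 0 0 0 0 -125 -1; 0 0 0 0 0 -142 -1; 0 0 0 0 0 -150 -1; 0 0 0 0 0 -150 -1"

```text
time: 13.95
tool_pos: [475.0, 204.2, 307.6]
tcp_rot: [3.14, -0.0, 1.546]
contact_force: [-0.1, -0.7, -1.4]
grip_width: 11.7
```

step_arm --increments "0 0 0.01 -8 1 0 -1; 0 0 0.02 -24 3 0 -1; 0 0 0.04 -48 7 0 -1; 0 0 0.06 -78 11 0 -1; 0 0 0.08 -108 16 0 -1; 0 0 0.1 -138 20 0 -1; 0 0 0.12 -168 24 0 -1; 0 0 0.14 -198 28 0 -1; 0 0 0.155 -228 33 0 -1; 0 0 0.17 -258 37 0 -1; 0 0 0.185 -288 41 0 -1; 0 0 0.2 -314 45 0 -1; 0 0 0.212 -332 47.5 0 -1; 0 0 0.22 -343 49.2 0 -1; 0 0 0.2252 -347.2 49.9 0 -1; 0 0 0.2252 -347.2 49.9 0 -1; 0 0 0.2252 -347.2 49.9 0 -1"

```text
time: 16.08
tool_pos: [516.2, -143.5, 307.1]
tcp_rot: [3.142, -0.0, 1.321]
contact_force: [0.2, 0.4, -1.0]
grip_width: 11.7
```

```bash
python3 - <<'E'
from h import *
o=get_obs();print(o["tool_pos"],w2tank(o["tool_pos"]),o["tcp_rot"],o["contact_force"],o["grip_width"])
s=grab("side","s9");t=grab("top","t9")
crop(s,(250,30,380,230),3,"pics/s9.png");crop(t,(260,150,370,295),4,"pics/t9.png")
E
```

```text
[ 516.159 -143.501  307.095] [35.757  0.459] [ 3.142 -0.     1.321] [ 0.23   0.426 -1.016] 11.684898232720188
```

View pics/s9.png

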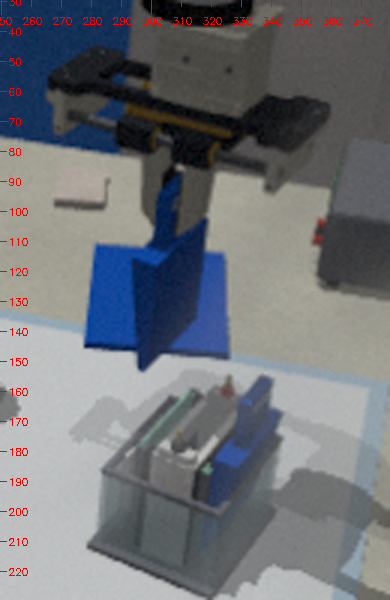

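View pics/t9.png

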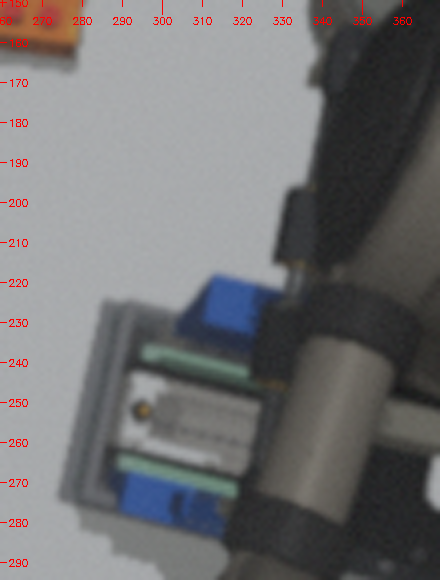

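```bash
python3 - <<'E'
from h import *
s=load("s9.npz");t=load("t9.npz")
def W(x,y,z): 
    q=tank2w(29.3+x,.4+y); return [*q,182.6+z]
for n,p in dict(toeL=W(-4,45,0),toeR=W(4,45,0),toe_m=W(0,45,0),topL=W(17.3,45,95),topR=W(-4,45,95),toeback=W(-4,-45,0)).items(): print(n,proj(s,[p]),proj(t,[p]))
crop(s,(285,90,330,160),8,"pics/s9b.png");crop(t,(295,210,340,250),10,"pics/t9b.png")
E
```

```text
toeL [[297.568 153.658]] [[302.647 233.337]]
toeR [[294.53  152.584]] [[303.532 229.252]]
toe_m [[296.047 153.12 ]] [[303.09  231.293]]
topL [[292.794 115.157]] [[313.162 217.459]]
topR [[301.365 117.873]] [[310.532 229.751]]
toeback [[314.238 136.544]] [[348.927 244.593]]
```

View pics/s9b.png

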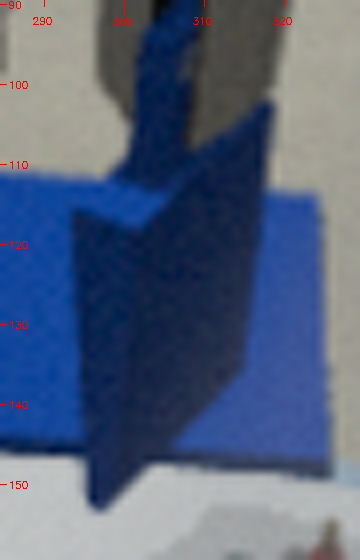

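View pics/t9b.png

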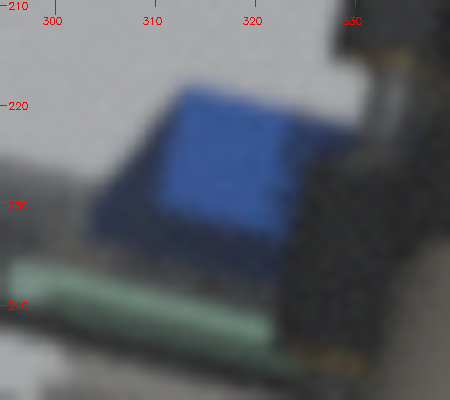

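step_arm --increments "0 0 0 0 0.6 10 -1; 0 0 0 0 0.6 28 -1; 0 0 0 0 0.6 48 -1; 0 0 0 0 0.6 62 -1; 0 0 0 0 0.6 62 -1; 0 0 0 0 0.6 62 -1"

```text
time: 16.92
tool_pos: [517.1, -144.4, 245.6]
tcp_rot: [3.141, 0.0, 1.321]
contact_force: [-0.4, 0.0, -1.7]
grip_width: 11.8
```

```bash
python3 - <<'E'
from h import *
o=get_obs();print(o["tool_pos"],w2tank(o["tool_pos"]),o["tcp_rot"],o["contact_force"],o["grip_width"])
s=grab("side","s10");t=grab("top","t10")
crop(s,(270,110,345,205),6,"pics/s10.png");crop(t,(275,210,350,260),8,"pics/t10.png")
E
```

```text
[ 517.077 -144.417  245.572] [36.873 -0.201] [3.141 0.    1.321] [-0.44   0.04  -1.712] 11.849977369807535
```

View pics/s10.png

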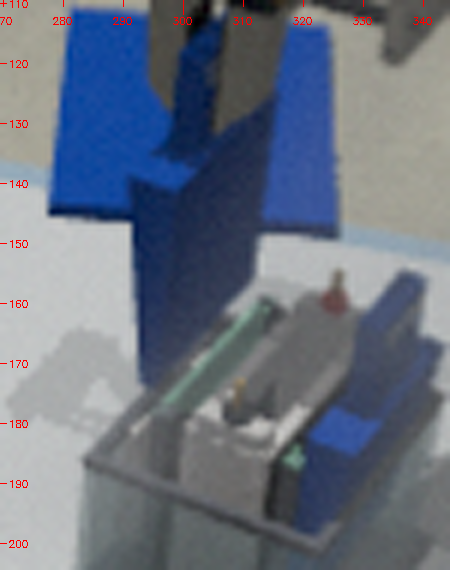

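View pics/t10.png

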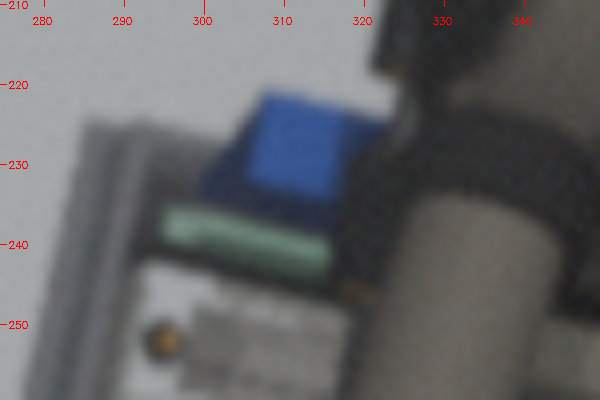

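step_arm --increments "0 0 0 0 0 4 -1; 0 0 0 0 0 9 -1; 0 0 0 0 0 14 -1; 0 0 0 0 0 19 -1; 0 0 0 0 0 24 -1; 0 0 0 0 0 24 -1"

```text
time: 17.77
tool_pos: [516.5, -144.2, 220.5]
tcp_rot: [-3.141, -0.0, 1.321]
contact_force: [0.6, -0.3, -1.2]
grip_width: 11.9
```

step_arm --increments "0 0 0 0 0 3 -1; 0 0 0 0 0 6 -1; 0 0 0 0 0 9 -1; 0 0 0 0 0 12 -1; 0 0 0 0 0 12 -1"

```text
time: 18.4
tool_pos: [516.6, -144.2, 208.7]
tcp_rot: [-3.141, -0.0, 1.321]
contact_force: [-0.1, -0.1, -0.8]
grip_width: 12.2
```

```bash
python3 - <<'E'
from h import *
o=get_obs();print(o["tool_pos"],w2tank(o["tool_pos"]),o["tcp_rot"],o["contact_force"],rz(TY).T@o["contact_force"][:2],o["moment"],o["grip_width"])
s=grab("side","s11");t=grab("top","t11")
crop(s,(270,110,345,205),6,"pics/s11.png");crop(t,(275,210,350,260),8,"pics/t11.png")
E
```

```text
[ 516.604 -144.23   208.699] [36.368 -0.137] [-3.141 -0.     1.321] [-0.097 -0.135 -0.775] [-0.061 -0.155] [-0.118  0.051 -0.007] 12.202268141095255
```

View pics/s11.png

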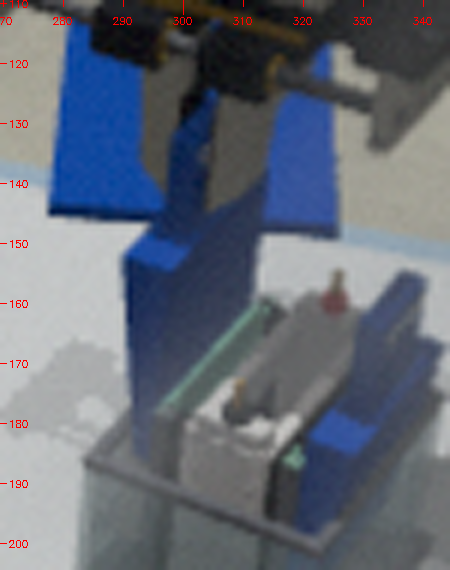

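View pics/t11.png

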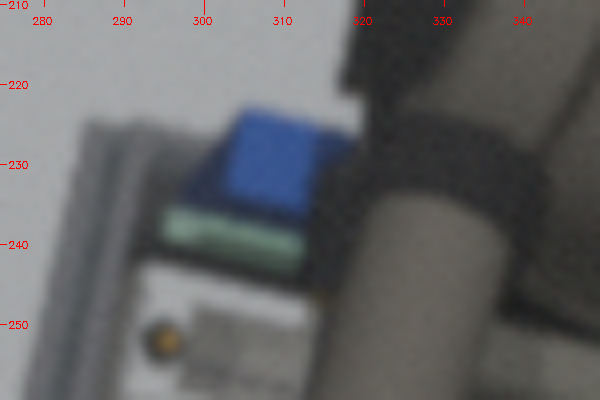

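step_arm --increments "0 0 0 0 0 2 -1; 0 0 0 0 0 4 -1; 0 0 0 0 0 6 -1; 0 0 0 0 0 8 -1; 0 0 0 0 0 8 -1"

```text
time: 19.12
tool_pos: [516.6, -144.3, 200.8]
tcp_rot: [-3.141, -0.0, 1.321]
contact_force: [0.1, 1.4, -2.6]
grip_width: 12.1
```

step_arm --increments "0 0 0 0 0 2 -1; 0 0 0 0 0 4 -1; 0 0 0 0 -0.2 6 -1; 0 0 0 0 -0.2 6 -1"

```text
time: 19.62
tool_pos: [516.4, -144.2, 194.8]
tcp_rot: [-3.141, -0.0, 1.321]
contact_force: [0.5, -0.4, -1.7]
grip_width: 11.6
```

```bash
cat > q.py <<'E'
from h import *
o=get_obs();p=o["tool_pos"];x,y=w2tank(p)
print("t",o["time"],"TCP tank",np.array([x,y,p[2]]),"toe x,z",x-6.5,p[2]-124.5,o["tcp_rot"],"F tank",rz(TY).T@o["contact_force"][:2],o["contact_force"][2],"M",rz(TY).T@o["moment"][:2],o["grip_width"])
E
python3 q.py
```

```text
t 19.625 TCP tank [ 36.183  -0.153 194.793] toe x,z 29.68257881998099 70.29304665496292 [-3.141 -0.     1.321] F tank [ 0.552 -0.323] -1.652032083104689 M [-0.118  0.079] 11.636528678652036
```

step_arm --increments "0 0 0 0 -0.2 2 -1; 0 0 0 0 -0.5 4 -1; 0 0 0 0 -0.8 6 -1; 0 0 0 0 -0.8 6 -1"

```text
time: 20.12
tool_pos: [515.6, -144.0, 188.8]
tcp_rot: [-3.141, -0.0, 1.321]
contact_force: [-0.5, -0.3, -0.5]
grip_width: 12.1
```

```bash
python3 q.py
```

```text
t 20.125 TCP tank [ 35.381  -0.135 188.782] toe x,z 28.88051148497503 64.28200929945265 [-3.141 -0.     1.321] F tank [-0.399 -0.448] -0.4943774007545261 M [-0.073  0.007] 12.146433114420892
```

step_arm --increments "0 0 0 0 -0.3 2 -1; 0 0 0 0 -0.6 4 -1; 0 0 0 0 -0.6 4 -1"

```text
time: 20.5
tool_pos: [515.2, -143.9, 184.8]
tcp_rot: [3.142, -0.0, 1.321]
contact_force: [0.3, 0.5, -1.7]
grip_width: 11.8
```

```bash
python3 q.py
```

```text
t 20.5 TCP tank [ 34.925  -0.174 184.84 ] toe x,z 28.424580879426948 60.34028003487285 [ 3.142 -0.     1.321] F tank [0.146 0.582] -1.662446003629721 M [-0.139 -0.039] 11.787753603261342
```

step_arm --increments "0 0 0 0 -0.3 2 -1; 0 0 0 0 -0.6 4 -1; 0 0 0 0 -0.6 4 -1"

```text
time: 20.88
tool_pos: [514.8, -143.8, 180.9]
tcp_rot: [3.141, -0.0, 1.32]
contact_force: [1.3, -0.6, -2.4]
grip_width: 11.7
```

```bash
python3 q.py
```

```text
t 20.875 TCP tank [ 34.562  -0.174 180.944] toe x,z 28.06192078951213 56.44357758170699 [ 3.141 -0.     1.32 ] F tank [ 1.416 -0.251] -2.4446793898572077 M [-0.152 -0.454] 11.745287787136263
```

step_arm --increments "0 0 0 0 -0.3 2 -1; 0 0 0 0 -0.5 4 -1; 0 0 0 0 -0.5 4 -1"

```text
time: 21.25
tool_pos: [514.4, -143.7, 177.0]
tcp_rot: [3.141, -0.0, 1.32]
contact_force: [3.6, -0.6, -2.1]
grip_width: 11.6
```

```bash
python3 q.py
```

```text
t 21.25 TCP tank [ 34.138  -0.171 177.008] toe x,z 27.637572753651895 52.507792909992276 [ 3.141 -0.     1.32 ] F tank [3.61  0.307] -2.1151449455351705 M [-0.101 -0.736] 11.59748855289797
```

step_arm --increments "0 0 0 0 0 2 -1; 0 0 0 0 0 3 -1; 0 0 0 0 0 3 -1"

```text
time: 21.62
tool_pos: [514.3, -143.7, 174.0]
tcp_rot: [3.141, -0.0, 1.321]
contact_force: [3.8, -0.4, -0.0]
grip_width: 11.5
```

```bash
python3 q.py
```

```text
t 21.625 TCP tank [ 34.042  -0.193 174.012] toe x,z 27.54204858166934 49.51151669742822 [ 3.141 -0.     1.321] F tank [3.803 0.557] -0.005905586581007816 M [-0.081 -0.842] 11.520458313605628
```

step_arm --increments "0 0 0 0 0 2 -1; 0 0 0 0 0 3 -1; 0 0 0 0 0 3 -1"

```text
time: 22.0
tool_pos: [514.2, -143.7, 171.0]
tcp_rot: [3.141, -0.0, 1.321]
contact_force: [4.9, -0.9, -0.1]
grip_width: 12.1
```

```bash
python3 q.py
```

```text
t 22.0 TCP tank [ 33.918  -0.176 170.952] toe x,z 27.41752821181526 46.45211296958897 [ 3.141 -0.     1.321] F tank [5.007 0.34 ] -0.12499456140723353 M [-0.111 -1.   ] 12.060112480083426
```

step_arm --increments "0 0 0 0 -0.2 2 -1; 0 0 0 0 -0.3 3 -1; 0 0 0 0 -0.3 3 -1"

```text
time: 22.38
tool_pos: [514.0, -143.6, 168.1]
tcp_rot: [3.141, 0.0, 1.321]
contact_force: [3.4, -0.6, 1.9]
grip_width: 12.0
```

```bash
python3 q.py
```

```text
t 22.375 TCP tank [ 33.674  -0.216 168.141] toe x,z 27.173646832585668 43.64075095192922 [3.141 0.    1.321] F tank [3.457 0.236] 1.8617641304310477 M [-0.161 -1.009] 11.962705820867932
```

step_arm --increments "0 0 0 0 -0.1 1 -1; 0 0 0 0 -0.3 2 -1; 0 0 0 0 -0.4 3 -1; 0 0 0 0 -0.4 3 -1"

```text
time: 22.88
tool_pos: [513.6, -143.5, 165.0]
tcp_rot: [3.141, -0.0, 1.321]
contact_force: [4.4, -1.6, 3.3]
grip_width: 11.8
```

```bash
python3 q.py; python3 - <<'E'
from h import *
s=grab("side","s12")
crop(s,(270,110,345,235),5,"pics/s12.png")
E
```

```text
t 22.875 TCP tank [ 33.264  -0.202 164.993] toe x,z 26.764028580334667 40.4928613119024 [ 3.141 -0.     1.321] F tank [ 4.659 -0.502] 3.335051732374457 M [-0.156 -1.079] 11.818152381804492
```

View pics/s12.png

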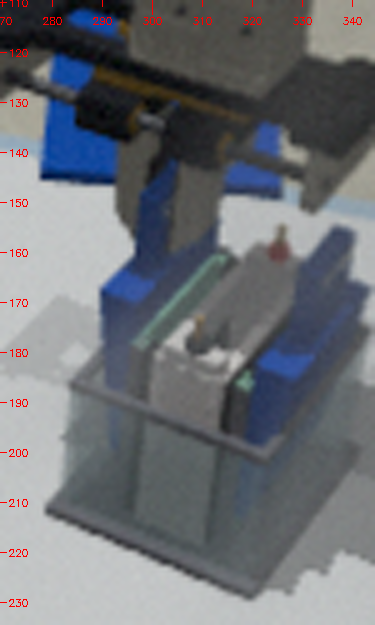

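step_arm --increments "0 0 0 0 -0.1 1 -1; 0 0 0 0 -0.3 2 -1; 0 0 0 0 -0.4 3 -1; 0 0 0 0 -0.4 3 -1"

```text
time: 23.42
tool_pos: [513.2, -143.4, 162.0]
tcp_rot: [3.141, -0.0, 1.321]
contact_force: [5.0, -2.0, 4.0]
grip_width: 11.7
```

```bash
python3 q.py
```

```text
t 23.425 TCP tank [ 32.857  -0.16  161.984] toe x,z 26.357067146578963 37.483885161587466 [ 3.141 -0.     1.321] F tank [ 5.331 -0.684] 3.979148127110954 M [-0.127 -1.07 ] 11.689377788139412
```

step_arm --increments "0 0 0 0 -0.1 1 -1; 0 0 0 0 -0.3 2 -1; 0 0 0 0 -0.4 3 -1; 0 0 0 0 -0.4 3 -1"

```text
time: 23.92
tool_pos: [512.9, -143.3, 159.2]
tcp_rot: [3.141, -0.0, 1.321]
contact_force: [4.5, -1.2, 5.0]
grip_width: 11.4
```

```bash
python3 q.py
```

```text
t 23.925 TCP tank [ 32.509  -0.149 159.225] toe x,z 26.008927988281194 34.724793819930056 [ 3.141 -0.     1.321] F tank [ 4.656 -0.082] 5.031474288193944 M [-0.091 -0.979] 11.446253203567844
```

step_arm --increments "0 0 0 0 0 1 -1; 0 0 0 0 -0.1 2 -1; 0 0 0 0 -0.2 3 -1; 0 0 0 0 -0.2 3 -1"

```text
time: 24.42
tool_pos: [512.6, -143.2, 156.7]
tcp_rot: [3.141, 0.0, 1.321]
contact_force: [2.3, -0.5, 9.2]
grip_width: 11.9
```

```bash
python3 q.py
```

```text
t 24.425 TCP tank [ 32.206  -0.164 156.706] toe x,z 25.705752565713304 32.20629539922629 [3.141 0.    1.321] F tank [2.307 0.08 ] 9.197753439151205 M [-0.153 -0.73 ] 11.909162926754899
```

step_arm --increments "0 0 0 0 -0.1 1 -1; 0 0 0 0 -0.2 2 -1; 0 0 0 0 -0.3 3 -1; 0 0 0 0 -0.3 3 -1"

```text
time: 24.92
tool_pos: [512.2, -143.2, 154.2]
tcp_rot: [3.141, 0.0, 1.321]
contact_force: [1.2, -0.5, 13.4]
grip_width: 11.8
```

```bash
python3 q.py
```

```text
t 24.925 TCP tank [ 31.871  -0.179 154.159] toe x,z 25.370898877749685 29.65909871913601 [3.141 0.    1.321] F tank [ 1.326 -0.223] 13.372037343899116 M [-0.136 -0.388] 11.762338520482942
```

step_arm --increments "0 0 0 0 -0.1 1 -1; 0 0 0 0 -0.2 2 -1; 0 0 0 0 -0.3 3 -1; 0 0 0 0 -0.3 3 -1"

```text
time: 25.42
tool_pos: [511.9, -143.1, 151.6]
tcp_rot: [3.141, 0.0, 1.321]
contact_force: [0.0, 0.6, 16.2]
grip_width: 11.4
```

```bash
python3 q.py; python3 - <<'E'
from h import *
s=grab("side","s13");t=grab("top","t13")
crop(s,(270,120,345,235),5,"pics/s13.png");crop(t,(275,210,350,285),7,"pics/t13.png")
E
```

```text
t 25.425 TCP tank [ 31.527  -0.183 151.577] toe x,z 25.02674257718585 27.077078906515823 [3.141 0.    1.321] F tank [-0.128  0.626] 16.227336497755886 M [-0.081 -0.095] 11.440211181822708
```

View pics/s13.png

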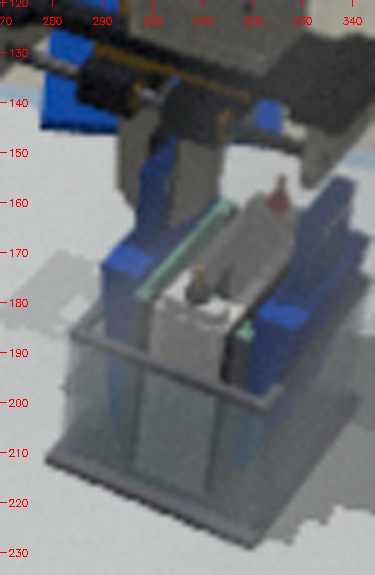

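View pics/t13.png

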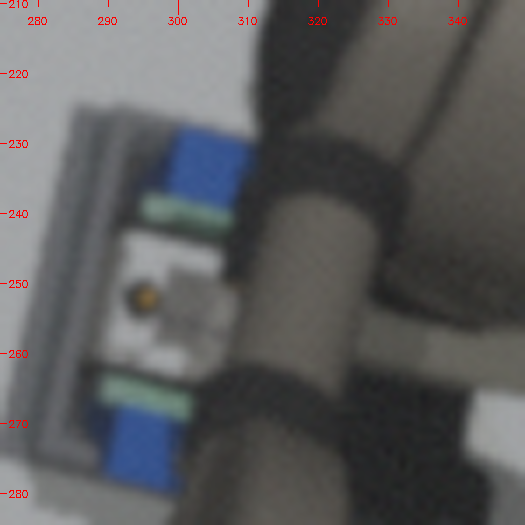

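```bash
python3 - <<'E'
from h import *
s=load("s13.npz");t=load("t13.npz")
for z0 in(27,32,37):
  def W(x,y,z): return [*tank2w(25+x,-.2+y),z0+z]
  for n,p in dict(topL=W(17.3,45,95),topR=W(-4,45,95)).items(): print(z0,n,proj(s,[p]),proj(t,[p]))
  print("back of glass top L", proj(s,[[*tank2w(21,50),113]]),proj(t,[[*tank2w(21,50),113]]))
crop(s,(280,140,320,190),10,"pics/s13b.png");crop(t,(285,220,315,250),14,"pics/t13b.png")
E
```

```text
27 topL [[289.285 171.958]] [[300.579 227.221]]
27 topR [[297.051 174.869]] [[298.375 237.324]]
back of glass top L [[295.741 178.912]] [[295.37  236.963]]
32 topL [[289.442 170.307]] [[300.907 227.03 ]]
32 topR [[297.233 173.213]] [[298.691 237.192]]
back of glass top L [[295.741 178.912]] [[295.37  236.963]]
37 topL [[289.6   168.645]] [[301.238 226.837]]
37 topR [[297.415 171.548]] [[299.011 237.058]]
back of glass top L [[295.741 178.912]] [[295.37  236.963]]
```

View pics/s13b.png

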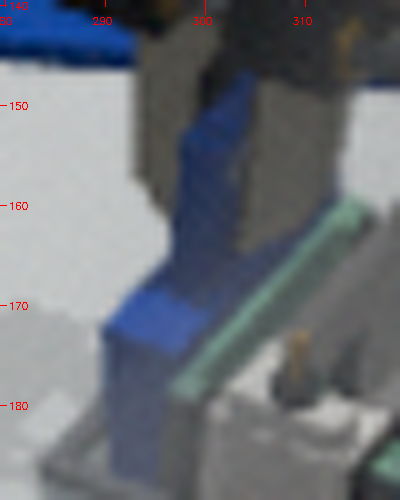

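View pics/t13b.png

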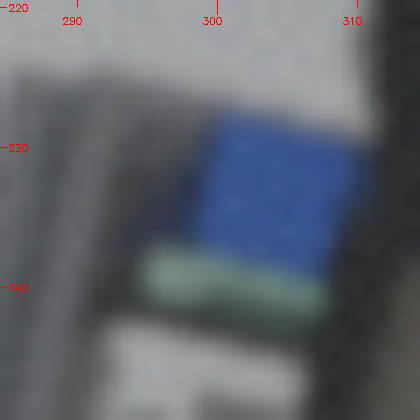

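step_arm --increments "0 0 0 0 0 -0.8 -1; 0 0 0 0 0 -1.5 -1; 0 0 0 0 0 -1.5 -1"

```text
time: 25.9
tool_pos: [511.9, -143.1, 151.6]
tcp_rot: [3.142, 0.0, 1.321]
contact_force: [4.1, -1.1, 5.5]
grip_width: 11.8
```

```bash
python3 q.py
```

```text
t 25.9 TCP tank [ 31.48   -0.188 151.603] toe x,z 24.980162977996525 27.10266583138059 [3.142 0.    1.321] F tank [ 4.289 -0.086] 5.52378770375106 M [-0.22  -0.847] 11.846978591958345
```

step_arm --increments "0 0 0 0 0 -1.8 -0.7; 0 0 0 0 0 -1.8 -0.6; 0 0 0 0 0 -1.8 -0.5; 0 0 0 0 0 -1.8 -0.4; 0 0 0 0 0 -1.8 -0.4"

```text
time: 26.52
tool_pos: [511.6, -142.9, 153.1]
tcp_rot: [-3.141, -0.0, 1.321]
contact_force: [0.6, -0.7, 0.4]
grip_width: 27.5
```

```bash
python3 q.py
```

```text
t 26.525 TCP tank [ 31.187  -0.115 153.118] toe x,z 24.687312184992628 28.61759756008172 [-3.141 -0.     1.321] F tank [ 0.781 -0.514] 0.3512674620320916 M [-0.153  0.034] 27.527857250363247
```

step_arm --increments "0 0 0 0 0 -5 -0.4; 0 0 0 0 0 -15 -0.4; 0 0 0 0 0 -35 -0.4; 0 0 0 0 0 -65 -0.4; 0 0 0 0 0 -75 -0.4; 0 0 0 0 0 -75 -0.4"

```text
time: 27.28
tool_pos: [512.1, -143.1, 228.8]
tcp_rot: [3.14, 0.0, 1.321]
contact_force: [-0.1, -0.1, 0.3]
grip_width: 27.5
```

```bash
python3 q.py; python3 - <<'E'
from h import *
s=grab("side","s14");t=grab("top","t14")
crop(s,(280,135,340,210),8,"pics/s14.png");crop(t,(285,215,355,290),7,"pics/t14.png")
E
```

```text
t 27.275 TCP tank [ 31.682  -0.178 228.816] toe x,z 25.18243707201959 104.31553423683536 [3.14  0.    1.321] F tank [-0.1   -0.103] 0.2990547562965309 M [-0.112  0.04 ] 27.532095808502707
```

View pics/s14.png

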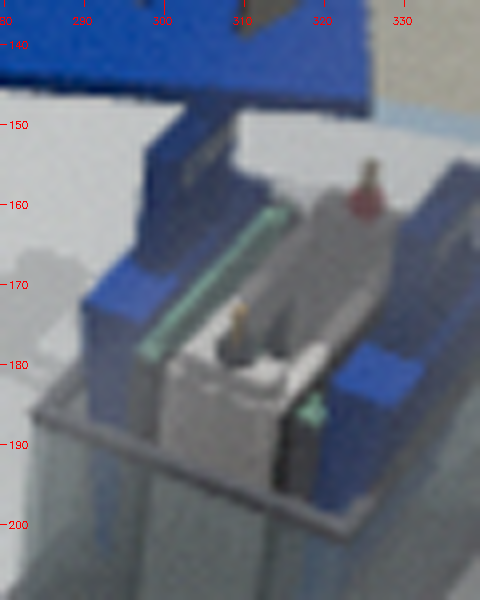

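View pics/t14.png

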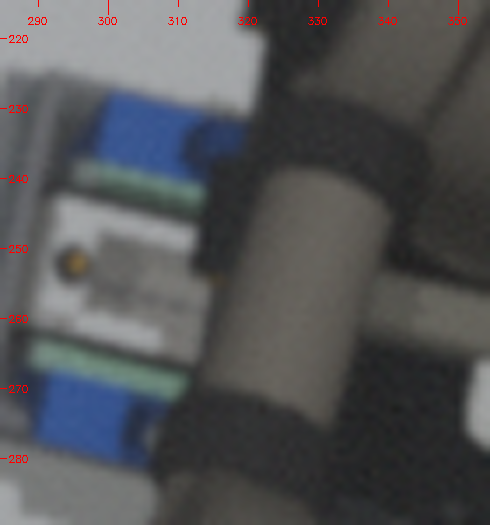

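step_arm --increments "0 0 0 20 0 -20 -0.4; 0 0 0 60 0 -30 -0.4; 0 0 0 110 0 -40 -0.4; 0 0 0 160 0 -40 -0.4; 0 0 0 210 0 -40 -0.4; 0 0 0 240 0 -40 -0.4; 0 0 0 240 0 -40 -0.4; 0 0 0 240 0 -40 -0.4"

```text
time: 28.38
tool_pos: [570.9, 88.9, 267.4]
tcp_rot: [-3.14, 0.001, 1.321]
contact_force: [-0.2, -0.1, -0.3]
grip_width: 27.3
```

```bash
python3 - <<'E'
from h import *
t=grab("top","t15");s=grab("side","s15")
crop(t,(270,215,360,295),7,"pics/t15.png");crop(s,(270,140,350,230),6,"pics/s15.png")
import cv2
# strip profiles along tank x at given tank y, z=113
for f,c in(("t6",load("t6.npz")),("t15",t),("s5",load("s5.npz")),("s15",s)):
    im=c["frame"].astype(np.float32); g=im[:,:,1]-im[:,:,0]
    xs=np.arange(-2,45,.5); 
    for ys in((-42,-30),(30,42)):
        prof=[]
        for y in np.arange(ys[0],ys[1],2):
            P=[[*tank2w(x,y),113] for x in xs]; uv=proj(c,P).astype(np.float32)
            prof.append(cv2.remap(g,uv[:,0].reshape(1,-1),uv[:,1].reshape(1,-1),cv2.INTER_LINEAR)[0])
        p=np.mean(prof,0); w=np.clip(p-10,0,None); m=(xs<32)&(xs>8); 
        print(f,ys,"centroid",(xs*w)[m].sum()/w[m].sum(), p[::4].round(0).astype(int))
E
```

```text
t6 (-42, -30) centroid 19.830425924709537 [ 0  1  1  1  2  2  1  2  7 16 20 21 21 14  7  3  3  4  4  3  2  1  1  2]
t6 (30, 42) centroid 21.17737269770778 [ 0  1  1  2  2  2  2  1  4  9 13 18 20 15  6  1  0  0  1  1  1  1  1  2]
t15 (-42, -30) centroid 23.176683720781543 [ 0  1  1  2  3  2  4 13 20 22 26 27 29 30 31 31 30 30 30 29 29 25 15  6]
t15 (30, 42) centroid 24.055564222614706 [ 0  1  1  2  1  1  3  7 13 19 25 27 27 29 30 31 30 31 30 30 30 28 18  8]
s5 (-42, -30) centroid 20.1915593352141 [ 2  1 -1  0  0  0  2  5 10 14 17 23 23 13  5  2  2  3  3  2  2  2  2  2]
s5 (30, 42) centroid 20.94193664637415 [ 1  1  0  0  0  3  8 10 10 11 14 20 22 15  5  3  2  2  2  3  2  2  2  3]
s15 (-42, -30) centroid 19.084445627318505 [ 1  0 -1 -1 -1  0  5 15 20 24 29 23 14 12 14 14 14 11  9  8  9  9  9  9]
s15 (30, 42) centroid 19.94982726502738 [ 0 -1 -1 -1 -1  1  6 10 14 18 23 20 11  9 12 13 13 13 15 17 17 18 19 16]
```

View pics/t15.png

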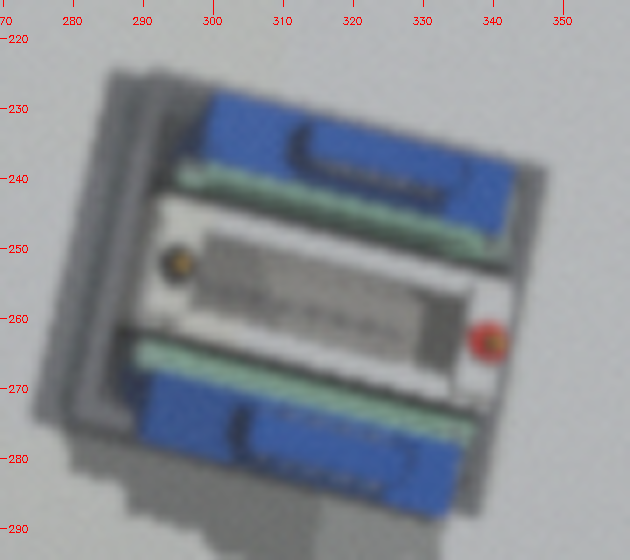

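View pics/s15.png

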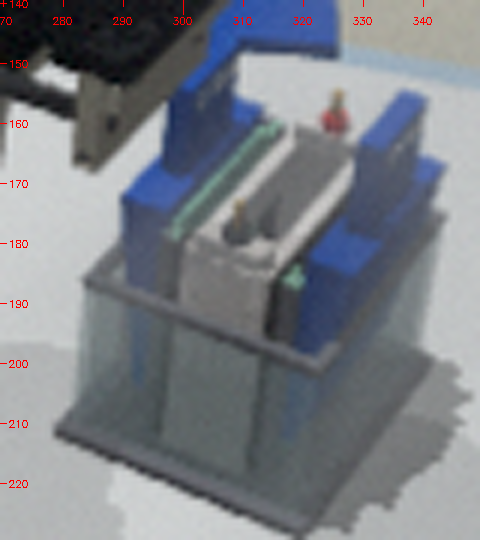

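```bash
python3 - <<'E'
from h import *
from plant import close_job
a=load("t0.npz") if False else load("top0.npz");b=load("t15.npz")
d=cv2.absdiff(a["frame"],b["frame"]).max(2)
for n,(x0,y0,x1,y1) in dict(bottle=(335,125,380,170),tip=(128,122,192,172),tube=(225,120,286,165)).items(): print(n,"mean/max diff",d[y0:y1,x0:x1].mean(),d[y0:y1,x0:x1].max())
# wedge upright: tab top far-end midpoints vs body top, side+top triangulation
o=get_obs();print(o["time"],o["contact_force"],np.abs(o["dq"]).max())
print(close_job())
E
```

```text
bottle mean/max diff 24.09037037037037 38
tip mean/max diff 33.1696875 91
tube mean/max diff 37.5424408014572 108
28.475 [ 0.277 -0.173  0.583] 0.0049207271766337915
the job is handed in; nothing more can be done
None
```

```bash
python3 - <<'E'
from h import *
cv2.imwrite("pics/t15full.png",load("t15.npz")["frame"][:,:,::-1])
E
```

```text
(no output)
```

View pics/t15full.png

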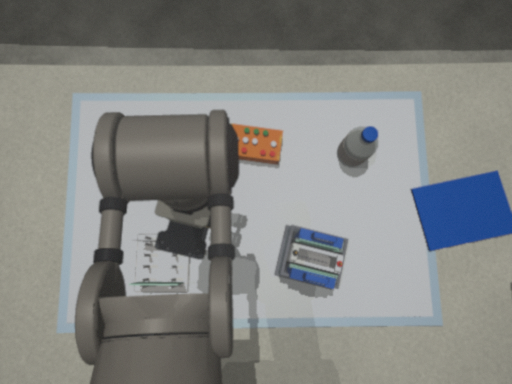

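The cassette is drawn up to the gasket, the wedge is jammed behind it and released, and the job was handed in at 28.5 s. I don't know the verdict: handing in reports none.

**What I did**
- I drew the cassette's top edge up to the gasket with the fingertips, pushing with at most about 6 N. It stayed there when I backed off.
- I gripped the wedge by its tab and lowered it toe down into the gap, flat face to the glass. I drove it in small steps until the downward push reached about 17.5 N, then eased off, opened the fingers and moved clear.

**Last checks**
- **Wedge:** by the arm's position and the camera, the toe was about 27 mm above the bench just before release. The pictures afterwards show the wedge still standing and square. I did not measure its tilt separately after release.
- **Gasket:** both cameras show the glass's top edge 2.5 to 3 mm nearer the core than when it rested there unloaded. That means a squeeze of about 2 to 3 mm, against the 1 mm needed. This is an estimate from pictures that resolve about 2 mm per pixel.
- **Robot:** it reads no contact and is standing still, away from everything.

**Checks that disagreed or failed**
- The wedge met the glass and ribs about 1 mm off what I had measured for the tank. I followed the forces from there.
- My image-difference check on the bottle, tip box and tube rack showed nothing useful, because the brightness had changed and the arm covered part of the view. In the last top picture the bottle and tube rack stand where they began. The tip box is hidden under the arm, but the gripper never went near it.

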